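Stand the plugged cultures in their ring stands

ROBOT

A 6-joint arm with a two-finger parallel gripper is mounted at the origin on a cart in front of the work surface, level with it; the furniture and walls round the work are solid. World frame = base frame: x ahead of the robot, y to its left, z up, the work surface at z = 0. Lengths are in m, angles in rad, forces in N, time in s.
With the tool pointing down it reaches from about 0.275 to 0.75 m from the base axis. Payload 10.2 kg.
Tool frame: the origin (TCP) lies on the mounting face of the last link; the fingertips stand 173 mm ahead of it and the grasp point (between the pads) lies manip.grip_depth ahead of it (manip.grip_depth is the distance from the TCP to the grasp point, in m); z points along the fingers, y is the line along which they close (so a half turn about z gives the same grasp; the last joint's range is limited). The gripper opens to 85 mm and grips with 20 to 120 N. Pads are 22 mm wide; open, the fingers measure 114 mm over their backs; the gripper's body (76 mm by 85 mm) begins 54 mm behind the grasp point. The pads swing forward as they close: fully open they stand 13 mm farther back than shut.
Start: joints at [-1.438, 0.313, 1.498, -0, 1.331, -0.223], TCP at [0.183, -0.492, 0.405] pointing down, gripper open.
Joint ranges: [-2.94, 2.94], [-0.97, 2.17], [0.19, 2.56], [-1.23, 4.37], [0.02, 3.11], [-2.88, 2.88]. Speed limits (rad/s): [2.39, 2.39, 3.01, 3.14, 3.14, 3.14].

INTERFACE

Orientations are given as a unit quaternion [x, y, z, w].
In Python, from rig import manip, cams, job gives the robot as it stands. The module is installed in compiled form; this text tells all that it offers.
- The arm moves only by the shell command python3 -m pendant 'ROWS'. ROWS is text: rows parted by semicolons, each of 7 numbers parted by spaces: the shift along the tool's x, y, z scaled (see below), then the turn, a rotation vector about the tool's x, y, z scaled (see below), then the opening, from 0 (shut) to 1 (fully open). In form: x y z ax ay az claw; .... A call has 1 to 8 rows; each row shifts and turns the commanded pose from where the row before left it, along the tool's axes as they then stand; what a row does not reach is not made up. The controller multiplies each number of a shift by 0.03 m and each number of a turn by 0.12 rad. A row lasts 1/8 s, in which the tool goes at most 62.5 mm and 10.7 degrees, less where a joint would pass 70% of its speed; a pose out of reach is approached as far as the arm can. A call with a number of a shift or a turn outside -1 to 1 is refused whole. A call with a gripper value outside its range is refused whole. The fingers move at their own pace and stop on an object; the grip force is fixed at half the most. Time passes only in rows, so rows that do not move let the fingers close. It gives the time, the measured TCP pose, the force, the opening and the grip force at its end, in the units of the state.
- manip.get_obs(): the state, without advancing time (a new reading comes with each control period).
- cams.grab_frame(name): name is "side" or "top"; returns a dict with "pixels" (400x640x3 uint8, red, green, blue), "fx", "fy", "cx", "cy" (pixels), "cam_to_world" (4x4, takes a point from camera to world coordinates). Camera axes: x right, y down, z forward; pixel columns grow to the right and rows downward; lengths in m; the calibration is good to about 2 mm. A picture is of the moment at which its call begins. There is no depth.
- job.finish_job(): hands the job in; it is judged then, once.
The state is a dict: "clock": time; "q": joint angles; "qd": joint speeds; "tau": joint torques, N m; "tcp_pos": TCP position; "orientation": TCP orientation; "contact_force": force on the tool from outside, world axes, zero at the start; "torque": the same for the moment, N m; "grip_width": finger opening in m; "finger_force": force on a finger pad.
Only numpy, scipy, OpenCV 4.12 (cv2) and the standard library are available. Lean on these libraries where they do the work, as an engineer would, in place of code of your own. Each camera call takes 0.05 s, during which the arm holds its last target. There are 200 camera calls.

TASK

Put away the cultures that stand loose on the open bench: pick out the vessels closed with a cotton plug, three slim culture bottles and one conical flask, and seat each upright in a wooden ring stand of its own, one bottle in each of the three small stands and the flask in the large one. Keep every vessel upright as you carry it, and leave the open bottle and the glass-stoppered reagent bottle standing where they are.

Things in the scene. Friction and masses are not known exactly. Their poses are not given: they have to be found in the camera images.
- bottle_1_mid (a point): Cotton-plugged glass culture bottle, standing upright: a round body 29 mm across with a dark grey filling, narrowing 102 mm above its underside to a straight neck 20 mm across that runs to 142 mm; above it only the soft-looking white plug, total height 160 to 170 mm. About 60 g. This point lies on its axis 80 mm above its underside (half-way up), so the middle of the neck is 42 mm above this point; z is up along the bottle. All three are interchangeable.
- bottle_2_mid (a point): Cotton-plugged glass culture bottle, standing upright: a round body 29 mm across with a dark grey filling, narrowing 102 mm above its underside to a straight neck 20 mm across that runs to 142 mm; above it only the soft-looking white plug, total height 160 to 170 mm. About 60 g. This point lies on its axis 80 mm above its underside (half-way up), so the middle of the neck is 42 mm above this point; z is up along the bottle. All three are interchangeable.
- bottle_3_mid (a point): Cotton-plugged glass culture bottle, standing upright: a round body 29 mm across with a dark grey filling, narrowing 102 mm above its underside to a straight neck 20 mm across that runs to 142 mm; above it only the soft-looking white plug, total height 160 to 170 mm. About 60 g. This point lies on its axis 80 mm above its underside (half-way up), so the middle of the neck is 42 mm above this point; z is up along the bottle. All three are interchangeable.
- plugged_flask_mid (a point): Cotton-plugged clear conical flask, standing upright: the foot is 50 mm across and the sides slope in evenly to a neck 32 mm across 85 mm above the underside and 29 mm at the mouth, 98 mm up; above that only the white plug, total height 126 mm. Grasp it from 80 to 90 mm above the underside, that is 17 to 27 mm above this point. About 70 g. This point lies on its axis 63 mm above its underside (half-way up); z is up.
- small_stand_1_seat (a point): Small turned wooden ring stand, fixed to the bench: 58 mm across outside, 26 mm high, with a round recess 44 mm across and 16 mm deep, for one culture bottle. This point is the centre of the floor of its recess, 10 mm above the bench; z is up.
- small_stand_2_seat (a point): Small turned wooden ring stand, fixed to the bench: 58 mm across outside, 26 mm high, with a round recess 44 mm across and 16 mm deep, for one culture bottle. This point is the centre of the floor of its recess, 10 mm above the bench; z is up.
- small_stand_3_seat (a point): Small turned wooden ring stand, fixed to the bench: 58 mm across outside, 26 mm high, with a round recess 44 mm across and 16 mm deep, for one culture bottle. This point is the centre of the floor of its recess, 10 mm above the bench; z is up.
- large_stand_seat (a point): Large turned wooden ring stand, fixed to the bench: 82 mm across outside, 26 mm high, with a round recess 66 mm across and 16 mm deep, for the conical flask. This point is the centre of the floor of its recess, 10 mm above the bench; z is up. (Behind the work a wall shelf hangs 0.53 m above the bench, its front edge 0.69 m ahead of the robot base axis: an arm that swings across in a wide arc at that height strikes it.)
- open_bottle_mid (a point): Open empty culture bottle of clear glass, without a plug, standing upright: 29 mm across, 142 mm high. To be left alone. This point lies on its axis 70 mm above its underside.
- stoppered_bottle_mid (a point): Clear reagent bottle with a flat-topped glass stopper and a label, standing upright: 52 mm across, 131 mm high. To be left alone. This point lies on its axis 65 mm above its underside.

How it is judged:
By the outcome, as a careful person would: the job done as asked, in the order asked, and still so for the second after the job is handed in, with the robot touching nothing.
It also fails if it takes over 106 s, if anything falls off the work surface, if the arm or the gripper's body presses on something with over 40 N, if the wrist force passes 120 N, or if a joint passes its speed limit or range.

## Working session

There is one attempt and no reset: what is moved stays moved. The work goes in short steps, Python scripts to look and compute and a shell command to move; the robot and the scene stay as the last step left them, time stands still between calls to the robot, and variables do not carry over. Pictures are saved under pics/ and viewed, at most 14 in all, crops included, and the job is handed in when it is done.

```bash
mkdir -p pics
python3 - <<'E'
from rig import manip, cams
import cv2,numpy as np
np.set_printoptions(precision=4,suppress=True)
for n in("top","side"):
    f=cams.grab_frame(n); cv2.imwrite(f"pics/{n}0.png",f["pixels"][:,:,::-1]); print(n,f["fx"],f["fy"],f["cx"],f["cy"]); print(f["cam_to_world"])
o=manip.get_obs(); print(o, manip.grip_depth)
E
```

```text
top 373.23098795389 373.23098795389 316.10081072925647 204.30887963128757
[[-0.0132 -0.9971  0.0754  0.4311]
 [-0.9998  0.0142  0.0133  0.0033]
 [-0.0143 -0.0752 -0.9971  1.0415]
 [ 0.      0.      0.      1.    ]]
side 364.13552859107426 364.13552859107426 321.47426666812845 198.67859401898733
[[-0.8733 -0.1605  0.46    0.0091]
 [-0.4864  0.3398 -0.8049  0.8442]
 [-0.0272 -0.9267 -0.3748  0.4866]
 [ 0.      0.      0.      1.    ]]
{'clock': 0.1, 'q': array([-1.4384,  0.3134,  1.4984, -0.    ,  1.331 , -0.2234]), 'qd': array([ 0.0001, -0.0005, -0.0024, -0.0001,  0.0001,  0.0012]), 'tau': array([  0.0044, -41.2897, -26.0141,  -0.0001,   0.003 ,  -0.    ]), 'tcp_pos': array([ 0.1829, -0.4921,  0.4042]), 'orientation': array([ 0.9842,  0.177 ,  0.    , -0.0006]), 'contact_force': array([-0.9659, -0.3886,  1.3643]), 'torque': array([-0.0231,  0.0088, -0.0479]), 'finger_force': 0.0, 'grip_width': 0.08567685641700112} 0.1547
```

View pics/top0.png

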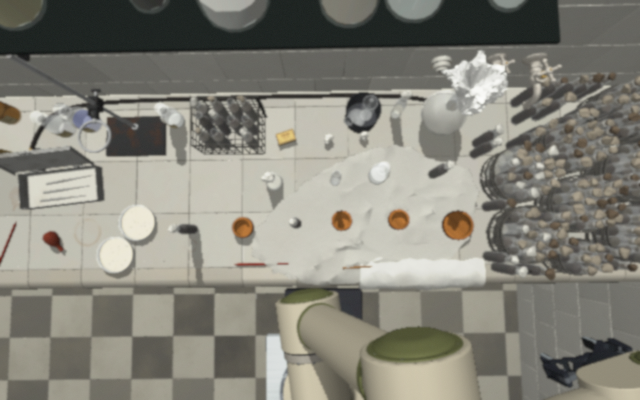

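View pics/side0.png

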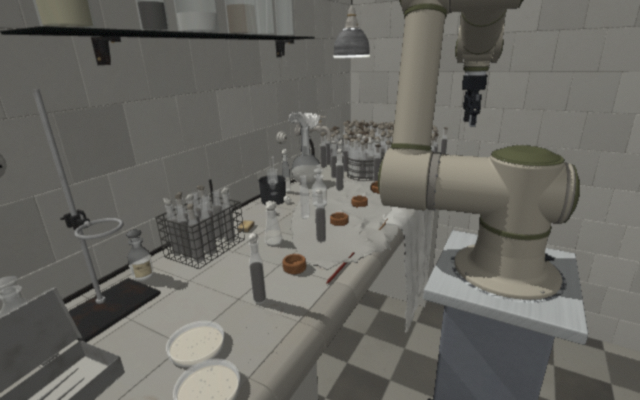

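Run:
```python
import cv2
a=cv2.imread("pics/top0.png")[90:270,160:490]; cv2.imwrite("pics/c1.png",cv2.resize(a,None,fx=2.4,fy=2.4,interpolation=2))
a=cv2.imread("pics/side0.png")[110:310,220:420]; cv2.imwrite("pics/c2.png",cv2.resize(a,None,fx=3,fy=3,interpolation=2))
```

```text
(no output)
```

View pics/c1.png

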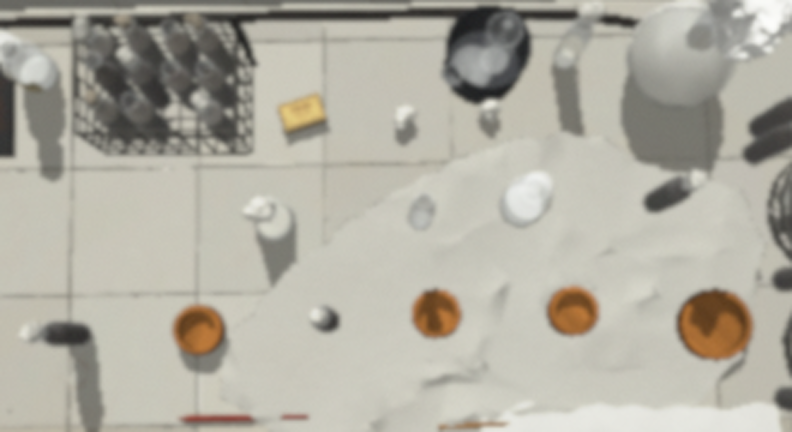

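View pics/c2.png

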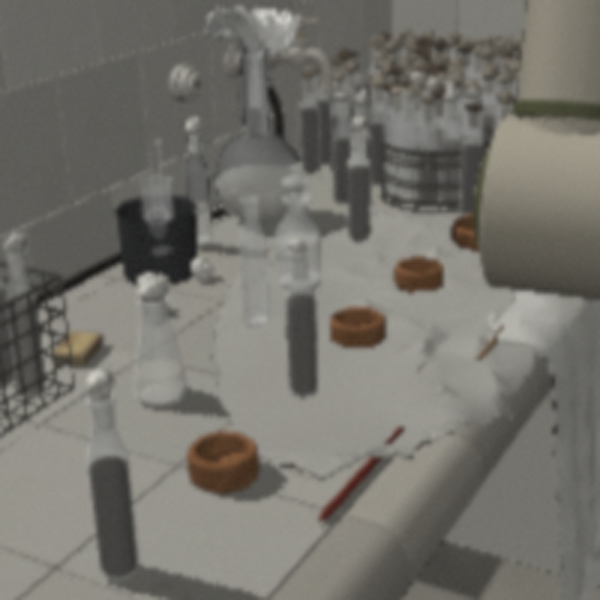

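```bash
cat > h.py <<'E'
import numpy as np, cv2
from rig import cams
def ray(f,u,v,z):
    M=f["cam_to_world"]; d=M[:3,:3]@[(u-f["cx"])/f["fx"],(v-f["cy"])/f["fy"],1]; c=M[:3,3]
    return (c+d*(z-c[2])/d[2])[:2]
def proj(f,p):
    M=f["cam_to_world"]; q=M[:3,:3].T@(np.array(p)-M[:3,3]); return np.array([f["fx"]*q[0]/q[2]+f["cx"],f["fy"]*q[1]/q[2]+f["cy"]])
def stands(f,z=.026):
    h=cv2.cvtColor(f["pixels"],cv2.COLOR_RGB2HSV); m=cv2.inRange(h,(5,130,60),(20,255,255))
    c,_=cv2.findContours(m,0,1); out=[]
    for k in c:
        if cv2.contourArea(k)>150:
            (u,v),r=cv2.minEnclosingCircle(k); out.append((u,v,r,ray(f,u,v,z)))
    return out
E
python3 - <<'E'
from h import *
np.set_printoptions(precision=4,suppress=True)
T=cams.grab_frame("top");S=cams.grab_frame("side")
for s in stands(T): print("T",s)
for s in stands(S,.016): print("S",s)
P={"B1":((30,332),(84,334),(100,382),(119,568),.157),"B2":((318,317),(328,321),(295,248),(303,388),.157),"B3":((697,178),(655,196),(360,125),(359,234),.157),
"F":((258,208),(276,221),(152,290),(162,393),.113),"open":((426,205),(419,221),(256,200),(256,319),.142)}
for k,(a,b,c,d,z) in P.items():
    t=lambda p:(p[0]/2.4+160,p[1]/2.4+90); s=lambda p:(p[0]/3+220,p[1]/3+110)
    print(k,ray(T,*t(a),z),ray(T,*t(b),0.005),ray(S,*s(c),z),ray(S,*s(d),0.003))
E
```

```text
T (242.5, 227.0, 9.708344459533691, array([0.4488, 0.2181]))
T (457.4311828613281, 224.89907836914062, 14.719621658325195, array([ 0.4467, -0.3644]))
T (341.30645751953125, 220.2096710205078, 9.130462646484375, array([ 0.4636, -0.0511]))
T (398.247314453125, 219.2042999267578, 9.540374755859375, array([ 0.4642, -0.2054]))
T (9.0, 110.0, 11.401854515075684, array([0.7865, 0.8781]))
S (294.0, 263.5, 10.594910621643066, array([0.4444, 0.2249]))
B1 [0.4456 0.3574] [0.4449 0.3552] [0.4361 0.367 ] [0.4445 0.359 ]
B2 [0.4566 0.0716] [0.4562 0.0718] [0.4405 0.1045] [0.4573 0.0693]
B3 [ 0.5894 -0.3063] [ 0.5962 -0.3101] [ 0.5697 -0.278 ] [ 0.5926 -0.3186]
F [0.5728 0.1369] [0.5736 0.1315] [0.5612 0.1477] [0.5697 0.1355]
open [ 0.5688 -0.0376] [ 0.5711 -0.0354] [ 0.5608 -0.028 ] [ 0.5764 -0.0419]
```

The top view shows plugged bottles at px (195,229), (295,223) and (440,170), with the flask at (272,181). The small stands are at (242,227), (341,220) and (398,219), and the large one at (457,225). The side view confirms the plugs. The open bottle (335,178) and the stoppered bottle (379,172) stay put. First I square up the tool and go over bottle 3.

```bash
python3 -m pendant '0 0 0 0 0 1 1; 0 0 0 0 0 1 1; 0 0 0 0 0 0.97 1; 0.97 -0.43 0 0 0 0 1; 0.97 -0.43 0 0 0 0 1; 0.97 -0.43 0 0 0 0 1; 0.97 -0.43 0 0 0 0 1; 0.97 -0.43 0 0 0 0 1'
python3 -m pendant '0.97 -0.43 0 0 0 0 1; 0.97 -0.43 0 0 0 0 1; 0.97 -0.43 0 0 0 0 1; 0.97 -0.43 0 0 0 0 1; 0.97 -0.43 0 0 0 0 1; 0 0 0 0 0 0 1; 0 0 0 0 0 0 1'
```

```text
clock: 1.2
tcp_pos: [0.3293, -0.4272, 0.4045]
orientation: [1.0, -0.0, -0.0, -0.0]
contact_force: [0.4, 0.3, 0.1]
grip_width: 0.0856
finger_force: 0.0
clock: 2.08
tcp_pos: [0.4735, -0.3636, 0.4045]
orientation: [1.0, -0.0, -0.0, -0.0]
contact_force: [-1.3, -0.3, -0.2]
grip_width: 0.085
finger_force: 0.0
```

```bash
python3 -m pendant '0.99 -0.45 0 0 0 0 1; 0.99 -0.45 0 0 0 0 1; 0.99 -0.45 0 0 0 0 1; 0.98 -0.44 0 0 0 0 1; 0 0 0.5 0 0 0 1; 0 0 0.5 0 0 0 1; 0 0 0 0 0 0 1'
python3 - <<'E'
from h import *
T=cams.grab_frame("top")["pixels"][:,:,::-1];S=cams.grab_frame("side")["pixels"][:,:,::-1]
a=cv2.resize(T[110:260,360:510],(400,400)); b=cv2.resize(S[100:250,280:430],(400,400)); cv2.imwrite("pics/d1.png",np.hstack([a,b]))
E
```

```text
clock: 2.95
tcp_pos: [0.5915, -0.3105, 0.3731]
orientation: [1.0, -0.001, -0.001, -0.001]
contact_force: [-0.4, -0.3, 0.8]
grip_width: 0.0853
finger_force: 0.0
```

View pics/d1.png

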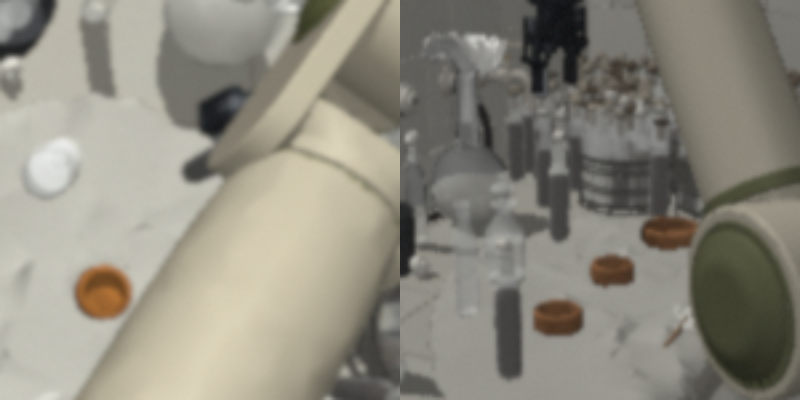

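The gripper is centred over bottle 3: its fingers straddle the plug in the side crop, at about (553,90) against (559,140). Next I descend, grip and lift.

```bash
python3 -m pendant '0 0 0.8 0 0 0 1; 0 0 0.8 0 0 0 1; 0 0 0.8 0 0 0 1; 0 0 0.73 0 0 0 1; 0 0 0 0 0 0 1; 0 0 0 0 0 0 0; 0 0 0 0 0 0 0; 0 0 0 0 0 0 0'
python3 -m pendant '0 0 0 0 0 0 0; 0 0 0 0 0 0 0; 0 0 0 0 0 0 0; 0 0 0 0 0 0 0; 0 0 -0.4 0 0 0 0; 0 0 -0.8 0 0 0 0; 0 0 -0.6 0 0 0 0; 0 0 0 0 0 0 0'
```

```text
clock: 4.05
tcp_pos: [0.5925, -0.3097, 0.2815]
orientation: [1.0, -0.0, 0.0, 0.0]
contact_force: [-0.3, 0.1, 0.5]
grip_width: 0.0321
finger_force: 0.0
clock: 5.05
tcp_pos: [0.5925, -0.3098, 0.3364]
orientation: [1.0, -0.0, 0.001, 0.001]
contact_force: [-1.1, -0.7, -1.1]
grip_width: 0.0185
finger_force: 58.6
```

```bash
python3 -m pendant '-0.43 -0.35 0 0 0 0 0; -0.86 -0.69 0 0 0 0 0; -0.86 -0.69 0 0 0 0 0; -0.86 -0.69 0 0 0 0 0; -0.86 -0.69 0 0 0 0 0; -0.43 -0.35 0 0 0 0 0; 0 0 0 0 0 0 0; 0 0 0 0 0 0 0'
python3 - <<'E'
from h import *
T=cams.grab_frame("top")["pixels"][:,:,::-1];S=cams.grab_frame("side")["pixels"][:,:,::-1]
a=cv2.resize(T[150:250,340:440],(400,400)); b=cv2.resize(S[130:230,310:410],(400,400)); cv2.imwrite("pics/d2.png",np.hstack([a,b]))
E
```

```text
clock: 6.05
tcp_pos: [0.4639, -0.2062, 0.3345]
orientation: [1.0, -0.0, -0.0, -0.0]
contact_force: [-0.5, -0.3, -0.3]
grip_width: 0.0184
finger_force: 58.6
```

View pics/d2.png

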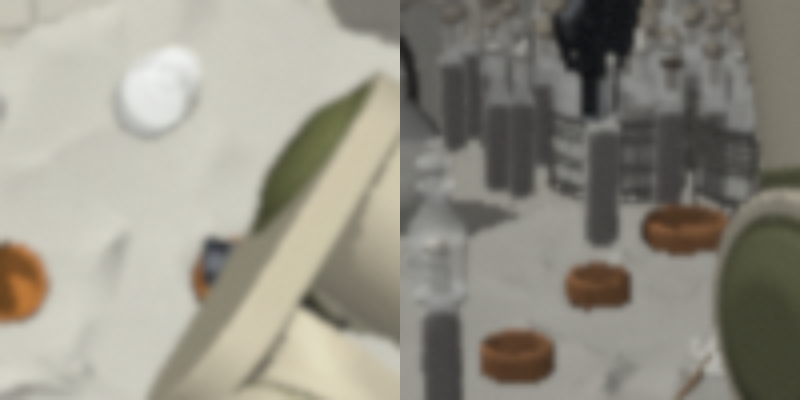

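The bottle hangs upright over stand 2/3, with its foot at crop (602,243) and the stand rim centre at (598,277). I compute the offset.

Run:
```python
from h import *
S=cams.grab_frame("side")
print(ray(S,360.5,190.2,.055-.002),ray(S,359.4,198.3,.026))
for p in([.464,-.206,.053],[.464,-.206,.026],[.464,-.206,.16]): print(proj(S,p))
for s in stands(S): print(s)
```

```text
[ 0.45977831 -0.20884889] [ 0.46060773 -0.20240895]
[358.99364265 190.28449553]
[358.90177652 197.7778098 ]
[359.37323901 159.3216704 ]
(294.0, 264.0, 10.770429611206055, array([0.43391667, 0.2398545 ]))
```

```bash
python3 -m pendant '0.05 -0.05 0.4 0 0 0 0; 0 0 0.4 0 0 0 0; 0 0 0.35 0 0 0 0; 0 0 0.2 0 0 0 0; 0 0 0 0 0 0 0; 0 0 0 0 0 0 0'
```

```text
clock: 6.95
tcp_pos: [0.4651, -0.2044, 0.2946]
orientation: [1.0, -0.0, 0.0, 0.0]
contact_force: [0.2, 0.5, -1.6]
grip_width: 0.0189
finger_force: 58.6
```

```bash
python3 -m pendant '0 0 0.1 0 0 0 0; 0 0 0 0 0 0 0; 0 0 0 0 0 0 0.5; 0 0 0 0 0 0 0.5; 0 0 0 0 0 0 1; 0 0 0 0 0 0 1; 0 0 0 0 0 0 1'
python3 -m pendant '0 0 -0.7 0 0 0 1; 0 0 -1 0 0 0 1; 0 0 -1 0 0 0 1; 0 0 -1 0 0 0 1; 0 -1 -0.3 0 0 0 1; 0 -1 0 0 0 0 1; 0 -1 0 0 0 0 1; 0 -1 0 0 0 0 1'
python3 -m pendant '0 -1 0 0 0 0 1; -0.03 -1 0 0 0 0 1; -0.1 -1 0 0 0 0 1; -0.15 -1 0 0 0 0 1; 0 -1 0 0 0 0 1; 0 -0.2 0 0 0 0 1; 0 0 0 0 0 0 1; 0 0 0 0 0 0 1'
python3 - <<'E'
from h import *
T=cams.grab_frame("top")["pixels"][:,:,::-1];S=cams.grab_frame("side")["pixels"][:,:,::-1]
a=cv2.resize(T[150:250,260:440],(540,300)); b=cv2.resize(S[120:250,300:400],(230,300)); cv2.imwrite("pics/d3.png",np.hstack([a,b]))
E
```

```text
clock: 7.82
tcp_pos: [0.465, -0.2043, 0.2913]
orientation: [1.0, -0.0, 0.0, 0.0]
contact_force: [0.2, 0.8, 0.3]
grip_width: 0.0854
finger_force: 0.0
clock: 8.82
tcp_pos: [0.465, -0.0833, 0.4113]
orientation: [1.0, -0.0, 0.0, 0.0]
contact_force: [-0.1, -0.0, 0.2]
grip_width: 0.0856
finger_force: 0.0
clock: 9.82
tcp_pos: [0.4569, 0.0709, 0.4113]
orientation: [1.0, -0.001, -0.0, 0.0]
contact_force: [-0.1, 0.3, 0.1]
grip_width: 0.0854
finger_force: 0.0
```

View pics/d3.png

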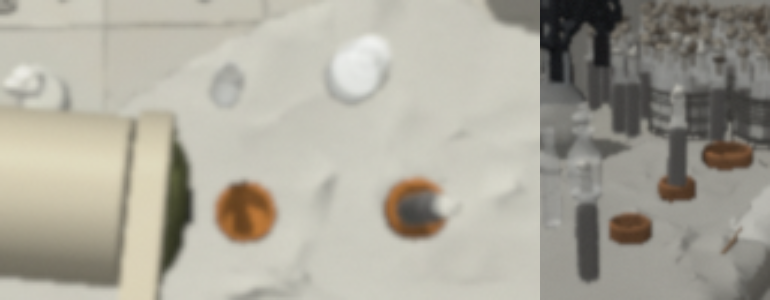

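Bottle 3 stands centred and upright in its small stand (crop (415,208)). Next is bottle 2.

```bash
python3 -m pendant '0 0 0.9 0 0 0 1; 0 0 0.9 0 0 0 1; 0 0 0.9 0 0 0 1; 0 0 0.9 0 0 0 1; 0 0 0.73 0 0 0 1; 0 0 0 0 0 0 1; 0 0 0 0 0 0 0; 0 0 0 0 0 0 0'
python3 -m pendant '0 0 0 0 0 0 0; 0 0 0 0 0 0 0; 0 0 0 0 0 0 0; 0 0 0 0 0 0 0; 0 0 0 0 0 0 0; 0 0 -0.4 0 0 0 0; 0 0 -0.8 0 0 0 0; 0 0 -0.6 0 0 0 0'
python3 -m pendant '0 0.4 0 0 0 0 0; 0.05 0.8 0 0 0 0 0; 0.1 0.8 0 0 0 0 0; 0.1 0.8 0 0 0 0 0; 0 0.8 0 0 0 0 0; 0 0.48 0 0 0 0 0; 0 0 0 0 0 0 0; 0 0 0 0 0 0 0'
python3 - <<'E'
from h import *
T=cams.grab_frame("top")["pixels"][:,:,::-1];S=cams.grab_frame("side")["pixels"][:,:,::-1]
a=cv2.resize(T[150:250,260:440],(540,300)); b=cv2.resize(S[140:240,300:400],(300,300)); cv2.imwrite("pics/d4.png",np.hstack([a,b])[:, :800])
E
```

```text
clock: 10.92
tcp_pos: [0.457, 0.0716, 0.2823]
orientation: [1.0, -0.0, 0.001, 0.0]
contact_force: [-0.9, 0.5, 0.7]
grip_width: 0.0518
finger_force: 0.0
clock: 11.92
tcp_pos: [0.4568, 0.0717, 0.3367]
orientation: [1.0, -0.0, 0.0, 0.0]
contact_force: [-0.4, -0.2, -0.7]
grip_width: 0.0185
finger_force: 58.5
clock: 12.92
tcp_pos: [0.4641, -0.0502, 0.3353]
orientation: [1.0, -0.0, -0.0, -0.0]
contact_force: [0.9, 0.7, -0.4]
grip_width: 0.0186
finger_force: 58.6
```

View pics/d4.png

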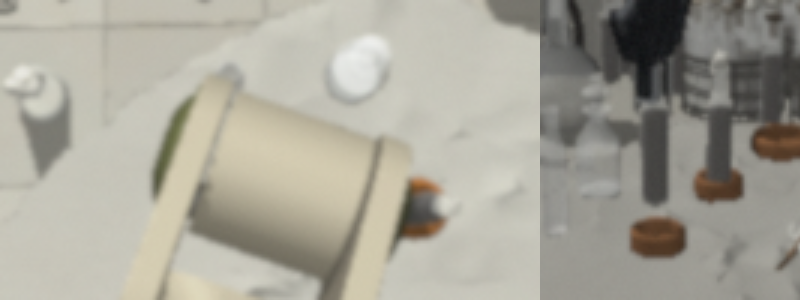

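Bottle 2 hangs upright over the middle stand (crop 655 against 658). I lower and release it, then go to bottle 1.

```bash
python3 -m pendant '0 0.03 0.4 0 0 0 0; 0 0 0.5 0 0 0 0; 0 0 0.35 0 0 0 0; 0 0 0.18 0 0 0 0; 0 0 0 0 0 0 0; 0 0 0 0 0 0 0; 0 0 0 0 0 0 0.5; 0 0 0 0 0 0 0.5'
python3 -m pendant '0 0 0 0 0 0 1; 0 0 0 0 0 0 1; 0 0 0 0 0 0 1; 0 0 -0.7 0 0 0 1; 0 0 -1 0 0 0 1; 0 0 -1 0 0 0 1; 0 0 -1 0 0 0 1; 0 0 -0.3 0 0 0 1'
python3 -m pendant '0 -1 0 0 0 0 1; 0 -1 0 0 0 0 1; 0 -1 0 0 0 0 1; 0 -1 0 0 0 0 1; -0.1 -1 0 0 0 0 1; -0.1 -1 0 0 0 0 1; -0.1 -1 0 0 0 0 1; -0.1 -1 0 0 0 0 1'
python3 -m pendant '-0.1 -1 0 0 0 0 1; -0.1 -1 0 0 0 0 1; 0 -1 0 0 0 0 1; 0 -1 0 0 0 0 1; 0 -1 0 0 0 0 1; 0 -0.6 0 0 0 0 1; 0 0 0 0 0 0 1; 0 0 0 0 0 0 1'
python3 - <<'E'
from h import *
T=cams.grab_frame("top")["pixels"][:,:,::-1];S=cams.grab_frame("side")["pixels"][:,:,::-1]
a=cv2.resize(T[150:250,160:440],(560,200)); b=cv2.resize(S[140:320,220:400],(400,400)); c=np.zeros((400,800,3),np.uint8); c[:,400:]=b; c[:200,:400]=a[:,160:]; c[200:,:400]=a[:,:400]; cv2.imwrite("pics/d5.png",c)
E
```

```text
clock: 14.02
tcp_pos: [0.4643, -0.0516, 0.2926]
orientation: [1.0, -0.0, 0.0, 0.0]
contact_force: [-0.2, 0.4, -0.2]
grip_width: 0.0428
finger_force: 0.0
clock: 15.02
tcp_pos: [0.4642, -0.0516, 0.4138]
orientation: [1.0, -0.0, 0.001, 0.0]
contact_force: [-0.1, -0.2, -1.0]
grip_width: 0.0855
finger_force: 0.0
clock: 16.02
tcp_pos: [0.4522, 0.1894, 0.4114]
orientation: [1.0, -0.0, -0.001, 0.0]
contact_force: [0.8, 1.0, 0.3]
grip_width: 0.0857
finger_force: 0.0
clock: 17.02
tcp_pos: [0.4466, 0.3557, 0.4123]
orientation: [1.0, -0.001, -0.0, 0.0]
contact_force: [0.0, -0.2, -1.4]
grip_width: 0.0853
finger_force: 0.0
```

View pics/d5.png

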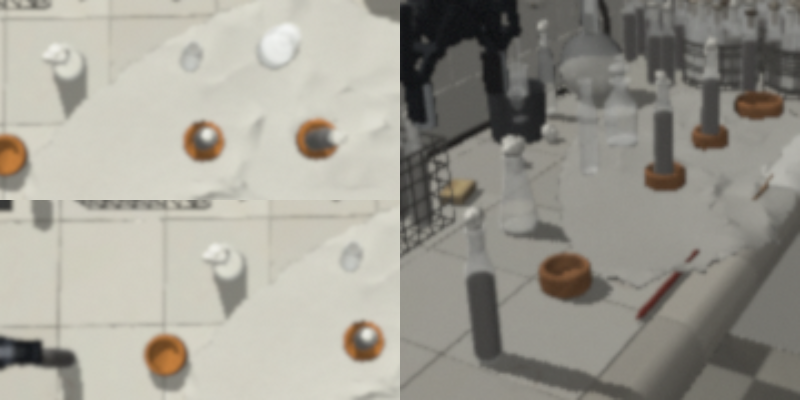

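Two bottles are seated. Next I grip bottle 1 and carry it to the left stand.

```bash
python3 -m pendant '0 0 0.9 0 0 0 1; 0 0 0.9 0 0 0 1; 0 0 0.9 0 0 0 1; 0 0 0.9 0 0 0 1; 0 0 0.73 0 0 0 1; 0 0 0 0 0 0 1; 0 0 0 0 0 0 0; 0 0 0 0 0 0 0'
python3 -m pendant '0 0 0 0 0 0 0; 0 0 0 0 0 0 0; 0 0 0 0 0 0 0; 0 0 0 0 0 0 0; 0 0 0 0 0 0 0; 0 0 -0.4 0 0 0 0; 0 0 -0.8 0 0 0 0; 0 0 -0.6 0 0 0 0'
python3 -m pendant '0 0.4 0 0 0 0 0; 0.05 0.8 0 0 0 0 0; 0.03 0.8 0 0 0 0 0; 0 0.8 0 0 0 0 0; 0 0.8 0 0 0 0 0; 0 0.8 0 0 0 0 0; 0 0.16 0 0 0 0 0; 0 0 0 0 0 0 0'
python3 - <<'E'
from h import *
S=cams.grab_frame("side")["pixels"][:,:,::-1]
cv2.imwrite("pics/d6.png",cv2.resize(S[180:300,230:350],(480,480)))
E
```

```text
clock: 18.12
tcp_pos: [0.4467, 0.3564, 0.2837]
orientation: [1.0, -0.0, 0.001, -0.0]
contact_force: [-0.5, -0.4, -0.2]
grip_width: 0.0518
finger_force: 0.0
clock: 19.12
tcp_pos: [0.4464, 0.3563, 0.3377]
orientation: [1.0, -0.0, 0.0, 0.0]
contact_force: [0.2, 0.6, -0.4]
grip_width: 0.0188
finger_force: 58.6
clock: 20.12
tcp_pos: [0.4487, 0.2195, 0.3363]
orientation: [1.0, -0.001, -0.0, 0.0]
contact_force: [0.5, 0.6, -0.4]
grip_width: 0.0185
finger_force: 58.7
```

View pics/d6.png

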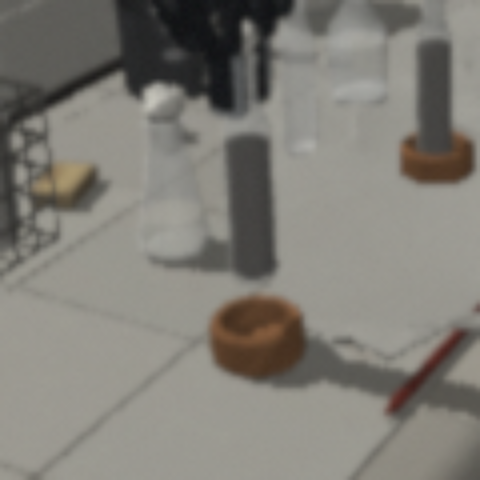

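Bottle 1 is aligned over the left stand (254 against 258). I lower and release it, then move over the flask.

```bash
python3 -m pendant '0 0 0.4 0 0 0 0; 0 0 0.5 0 0 0 0; 0 0 0.35 0 0 0 0; 0 0 0.18 0 0 0 0; 0 0 0 0 0 0 0; 0 0 0 0 0 0 0; 0 0 0 0 0 0 0.5; 0 0 0 0 0 0 0.5'
python3 -m pendant '0 0 0 0 0 0 1; 0 0 0 0 0 0 1; 0 0 0 0 0 0 1; 0 0 -0.7 0 0 0 1; 0 0 -1 0 0 0 1; 0 0 -1 0 0 0 1; 0 0 -1 0 0 0 1; 0 0 -0.3 0 0 0 1'
python3 -m pendant '0.82 0.56 0 0 0 0 1; 0.82 0.56 0 0 0 0 1; 0.82 0.56 0 0 0 0 1; 0.82 0.56 0 0 0 0 1; 0.82 0.56 0 0 0 0 1; 0 0 1 0 0 0 1; 0 0 0.5 0 0 0 1; 0 0 0 0 0 0 1'
python3 - <<'E'
from h import *
T=cams.grab_frame("top")["pixels"][:,:,::-1];S=cams.grab_frame("side")["pixels"][:,:,::-1]
cv2.imwrite("pics/d7.png",np.hstack([cv2.resize(T[130:250,220:340],(400,400)),cv2.resize(S[140:300,220:380],(400,400))]))
E
```

```text
clock: 21.18
tcp_pos: [0.4488, 0.2196, 0.2938]
orientation: [1.0, -0.0, 0.0, -0.0]
contact_force: [-0.5, 0.6, 0.1]
grip_width: 0.0427
finger_force: 0.0
clock: 22.18
tcp_pos: [0.4488, 0.2196, 0.4151]
orientation: [1.0, -0.0, 0.001, -0.0]
contact_force: [0.5, 0.7, -0.3]
grip_width: 0.0852
finger_force: 0.0
clock: 23.18
tcp_pos: [0.5715, 0.1357, 0.3675]
orientation: [1.0, -0.0, -0.001, 0.0]
contact_force: [-0.9, -0.3, -0.4]
grip_width: 0.0854
finger_force: 0.0
```

View pics/d7.png

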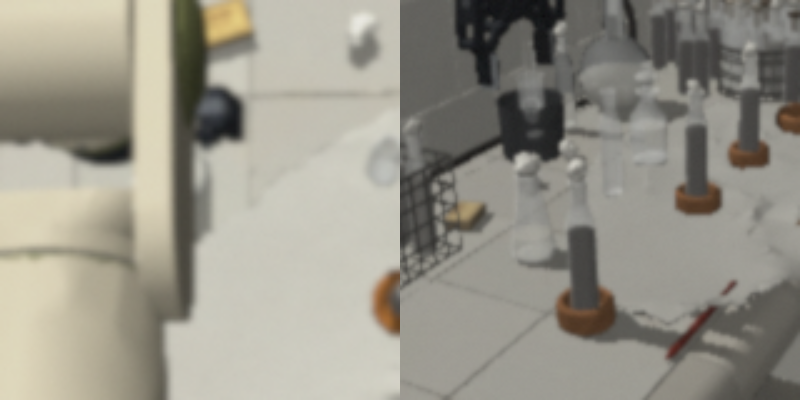

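All three bottles are seated, and the gripper is over the flask (fingers 482–557, plug 526). I grip it and lift.

```bash
python3 -m pendant '0 0 0.9 0 0 0 1; 0 0 0.9 0 0 0 1; 0 0 0.9 0 0 0 1; 0 0 0.9 0 0 0 1; 0 0 0.65 0 0 0 1; 0 0 0 0 0 0 1; 0 0 0 0 0 0 0; 0 0 0 0 0 0 0'
python3 -m pendant '0 0 0 0 0 0 0; 0 0 0 0 0 0 0; 0 0 0 0 0 0 0; 0 0 0 0 0 0 0; 0 0 0 0 0 0 0; 0 0 -0.4 0 0 0 0; 0 0 -0.7 0 0 0 0; 0 0 -0.4 0 0 0 0'
python3 - <<'E'
from h import *
S=cams.grab_frame("side")["pixels"][:,:,::-1]
cv2.imwrite("pics/d8.png",cv2.resize(S[160:280,220:340],(480,480)))
E
```

```text
clock: 24.28
tcp_pos: [0.572, 0.1356, 0.2424]
orientation: [1.0, -0.0, 0.001, -0.0]
contact_force: [-1.0, -0.3, -0.5]
grip_width: 0.0519
finger_force: 0.0
clock: 25.28
tcp_pos: [0.5718, 0.1355, 0.2877]
orientation: [1.0, -0.0, 0.001, -0.0]
contact_force: [-0.0, -0.7, -1.3]
grip_width: 0.0314
finger_force: 59.4
```

View pics/d8.png

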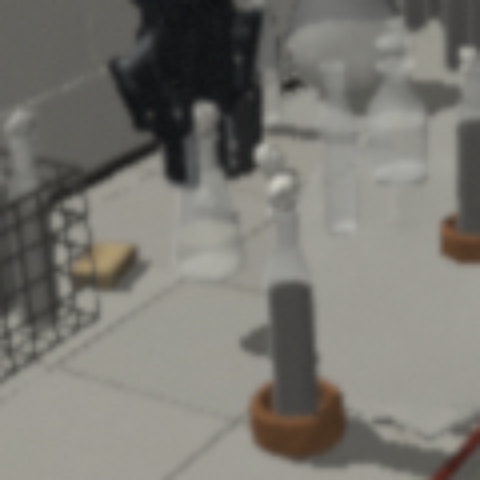

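```bash
python3 -m pendant '-0.5 0 -0.5 0 0 0 0; -0.8 0 -0.8 0 0 0 0; -0.76 0 -0.8 0 0 0 0; 0 0 -0.9 0 0 0 0; 0 0 -0.9 0 0 0 0; 0 0 -0.8 0 0 0 0; 0 0 -0.55 0 0 0 0; 0 0 0 0 0 0 0'
python3 -m pendant '0 0.5 0 0 0 0 0; 0 0.9 0 0 0 0 0; 0 0.9 0 0 0 0 0; 0 0.9 0 0 0 0 0; 0 0.9 0 0 0 0 0; 0 0.9 0 0 0 0 0; 0 0.9 0 0 0 0 0; 0 0.9 0 0 0 0 0'
python3 -m pendant '0 0.9 0 0 0 0 0; 0 0.9 0 0 0 0 0; 0 0.9 0 0 0 0 0; -0.2 0.9 0 0 0 0 0; -0.3 0.9 0 0 0 0 0; -0.3 0.9 0 0 0 0 0; -0.3 0.9 0 0 0 0 0; -0.3 0.9 0 0 0 0 0'
python3 -m pendant '-0.3 0.9 0 0 0 0 0; -0.3 0.9 0 0 0 0 0; -0.13 0.8 0 0 0 0 0; 0 0 0 0 0 0 0; 0 0 0 0 0 0 0'
```

```text
clock: 26.32
tcp_pos: [0.5099, 0.1356, 0.4443]
orientation: [1.0, -0.0, 0.001, -0.0]
contact_force: [0.2, -0.5, -1.1]
grip_width: 0.0313
finger_force: 59.4
clock: 27.32
tcp_pos: [0.5095, -0.0702, 0.4426]
orientation: [1.0, -0.001, -0.001, -0.0]
contact_force: [-1.0, -0.0, -0.3]
grip_width: 0.0313
finger_force: 59.4
clock: 28.32
tcp_pos: [0.4667, -0.286, 0.4426]
orientation: [1.0, -0.001, -0.001, -0.001]
contact_force: [0.1, 0.2, -0.9]
grip_width: 0.0314
finger_force: 59.4
clock: 28.95
tcp_pos: [0.4455, -0.3623, 0.4431]
orientation: [1.0, -0.0, -0.0, -0.001]
contact_force: [-1.0, 0.2, -1.2]
grip_width: 0.0314
finger_force: 59.4
```

```bash
python3 -m pendant '0 0.12 0.5 0 0 0 0; 0 0 0.9 0 0 0 0; 0 0 0.9 0 0 0 0; 0 0 0.9 0 0 0 0; 0 0 0.9 0 0 0 0; 0 0 0.8 0 0 0 0; 0 0 0.37 0 0 0 0; 0 0 0 0 0 0 0'
python3 - <<'E'
from h import *
T=cams.grab_frame("top")["pixels"][:,:,::-1];f=cams.grab_frame("side");S=f["pixels"][:,:,::-1]
print(proj(f,[.446,-.366,.043]),proj(f,[.446,-.366,.026]))
cv2.imwrite("pics/d9.png",np.hstack([cv2.resize(T[180:260,420:500],(400,400)),cv2.resize(S[140:220,340:420],(400,400))]))
E
```

```text
clock: 29.95
tcp_pos: [0.4457, -0.3657, 0.285]
orientation: [1.0, -0.0, -0.0, -0.0]
contact_force: [1.0, -0.5, -1.5]
grip_width: 0.0311
finger_force: 59.4
[380.98767085 179.60317214] [380.83102365 183.94982119]
```

View pics/d9.png

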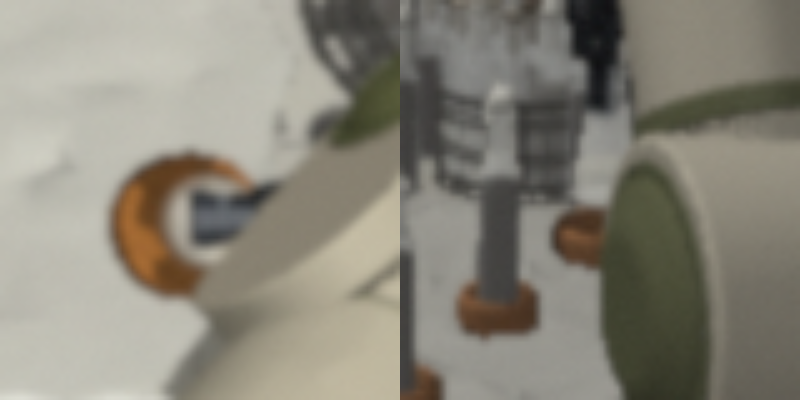

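```bash
python3 -m pendant '0 0 0.2 0 0 0 0; 0 0 0.2 0 0 0 0; 0 0 0.15 0 0 0 0; 0 0 0 0 0 0 0'; python3 -m pendant '0 0 0.15 0 0 0 0; 0 0 0 0 0 0 0;0 0 0 0 0 0 0'; python3 -m pendant '0 0 0.2 0 0 0 0; 0 0 0.1 0 0 0 0; 0 0 0 0 0 0 0'
```

```text
clock: 30.55
tcp_pos: [0.4457, -0.366, 0.2687]
orientation: [1.0, -0.0, -0.0, -0.0]
contact_force: [0.4, -0.3, -0.9]
grip_width: 0.031
finger_force: 59.4
clock: 30.92
tcp_pos: [0.4458, -0.366, 0.2647]
orientation: [1.0, -0.0, 0.0, 0.0]
contact_force: [0.3, 0.7, -0.8]
grip_width: 0.0315
finger_force: 59.4
clock: 31.3
tcp_pos: [0.4457, -0.3659, 0.2552]
orientation: [1.0, -0.0, -0.0, -0.0]
contact_force: [-0.3, 1.3, -1.0]
grip_width: 0.0315
finger_force: 59.4
```

No contact 13 mm below rim level, so the flask foot is inside the recess. I release it with a limited opening, rise, and back away.

```bash
python3 -m pendant '0 0 0.07 0 0 0 0; 0 0 0 0 0 0 0; 0 0 0 0 0 0 0.5; 0 0 0 0 0 0 0.6; 0 0 0 0 0 0 0.6; 0 0 0 0 0 0 0.6; 0 0 -0.3 0 0 0 0.6; 0 0 -0.6 0 0 0 0.6'
python3 -m pendant '0 0 -1 0 0 0 0.6; 0 0 -1 0 0 0 0.6; 0 0 -1 0 0 0 0.6; 0 0 -1 0 0 0 0.6; -1 0.3 -0.3 0 0 0 0.6; -1 0.3 0 0 0 0 0.6; -1 0.3 0 0 0 0 0.6; -1 0.3 0 0 0 0 0.6'
python3 -m pendant '-1 0.3 0 0 0 0 0.6; -1 0.6 0 0 0 0 0.6; -1 0.6 0 0 0 0 0.6; -0.5 0.6 0 0 0 0 0.6; 0 0 0 0 0 0 0.6; 0 0 0 0 0 0 0.6'
python3 - <<'E'
from h import *
T=cams.grab_frame("top")["pixels"][:,:,::-1];S=cams.grab_frame("side")["pixels"][:,:,::-1]
c=np.vstack([cv2.resize(T[140:260,220:490],(800,356)),np.zeros((244,800,3),np.uint8)]); c[356:,:366]=cv2.resize(S[180:300,230:410],(366,244)); c[356:,400:]=cv2.resize(S[130:210,320:451],(400,244)); cv2.imwrite("pics/d10.png",c)
E
```

```text
clock: 32.3
tcp_pos: [0.4457, -0.3659, 0.2808]
orientation: [1.0, -0.0, -0.0, -0.0]
contact_force: [0.1, -0.3, 0.1]
grip_width: 0.0511
finger_force: 0.0
clock: 33.3
tcp_pos: [0.3247, -0.402, 0.4103]
orientation: [1.0, -0.0, 0.0, 0.0]
contact_force: [-0.3, -0.1, -0.1]
grip_width: 0.0513
finger_force: 0.0
clock: 34.05
tcp_pos: [0.2211, -0.4644, 0.4098]
orientation: [1.0, -0.0, 0.0, 0.0]
contact_force: [0.4, -0.2, 1.0]
grip_width: 0.0513
finger_force: 0.0
```

View pics/d10.png

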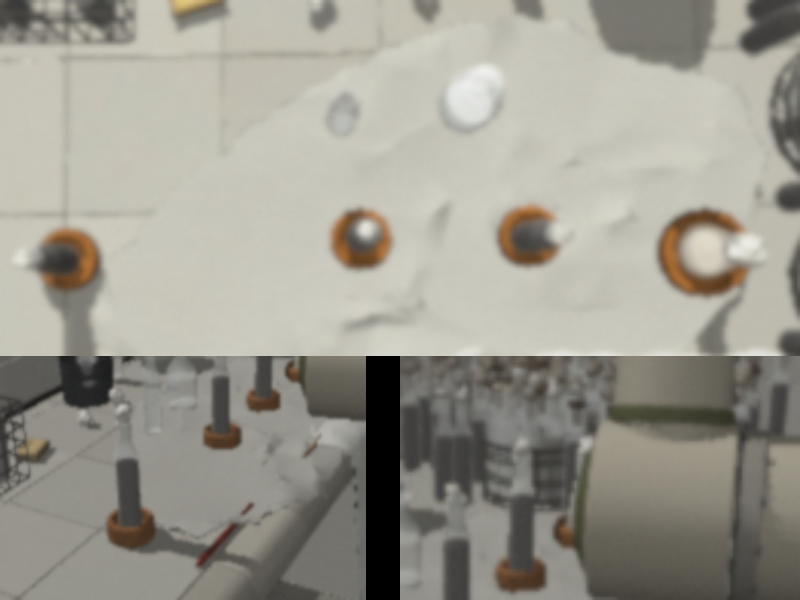

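All four vessels sit centred in their stands: bottles at (65,258), (361,238) and (528,236), and the flask at (705,252). The open and stoppered bottles have not moved.

```bash
python3 -c "
from rig import job; print(job.finish_job())"
```

```text
the job is handed in; nothing more can be done
None
```

The three cotton-plugged bottles and the plugged flask are seated upright in their own stands, the open and stoppered bottles were left standing where they were, and the job is handed in at about 34 s on the robot's clock.

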